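Walk the cabinet leg end over end to its mat

ROBOT

A 6-joint arm with a two-finger parallel gripper is mounted at the origin on the work surface. World frame = base frame: x ahead of the robot, y to its left, z up, the work surface at z = 0. Lengths are in m, angles in rad, forces in N, time in s.
With the tool pointing down it reaches from about 0.275 to 0.75 m from the base axis. Payload 10.2 kg.
Tool frame: the origin (TCP) lies at the very end of the fingers, on their centre line; the grasp point (between the pads) lies env.tcp_to_grasp behind it (env.tcp_to_grasp is the distance from the TCP to the grasp point, in m); z points along the fingers, y is the direction in which the jaws open and shut (so a half turn about z gives the same grasp; the last joint's range is limited). The gripper opens to 88 mm and grips with 3 to 60 N. Pads are 18 mm wide; open, the fingers measure 123 mm over their backs; the gripper's body (75 mm by 187 mm) begins 45 mm behind the grasp point.
Start: joints at [-1.353, 0.313, 1.498, -0, 1.331, -0.223], TCP at [0.224, -0.475, 0.239] pointing down, gripper open.
Joint ranges: [-2.94, 2.94], [-0.97, 2.17], [0.19, 2.56], [-1.23, 4.37], [0.02, 3.11], [-2.88, 2.88]. Speed limits (rad/s): [2.39, 2.39, 3.01, 3.14, 3.14, 3.14].

INTERFACE

Orientations are given as a unit quaternion [w, x, y, z].
In Python, from rig import env gives the robot as it stands.
- The arm moves only by the tool carry_out, never from a script. Its arguments are lists of equal length, an entry for each row: "twist": the turn, a rotation vector about the tool's x, y, z in degrees, a list of three; "xyz": the shift along the tool's x, y, z in m, a list of three; "jaw": the opening, from -1 (shut) to 1 (fully open). A call has 1 to 10 rows; each row is the pose to reach, as a shift and turn from the pose commanded when the call began, along the tool's axes at that moment; what a row does not reach only later rows make up. A row lasts 1/10 s, in which the tool goes at most 50 mm and 8.59 degrees, less where a joint would pass 70% of its speed; a pose out of reach is approached as far as the arm can. A call with a gripper value outside its range is refused whole. The fingers move at their own pace and stop on an object; "grip_force" is the grip in N (left out, the last holds). Time passes only in rows, so rows that repeat a pose let the fingers close. It gives the time, the measured TCP pose, the force and the opening at its end, in the units of the state.
- env.state(): the state, without advancing time (a new reading comes with each control period).
- env.grab_frame(name): name is "side" or "top"; returns (picture, depth): 480x640x3 uint8, red, green, blue; 480x640 float32, m along the optical axis (not along the pixel's ray), 0 where there is no reading.
- env.camera_model(name): a dict with "intrinsics" (3x3 intrinsics, pixels), "k1" (the pictures are not rectified: a ray, as slopes to the right and down, at radius r is drawn at 1 + k1 r^2 times it, then the intrinsics apply), "R" (3x3) and "t" (3): a world point X has camera coordinates R X + t. Camera axes: x right, y down, z forward; pixel columns grow to the right and rows downward; lengths in m; the calibration is good to about 2 mm. A picture is of the moment at which its call begins. camera_model takes no time and is no camera call.
- env.close_job(): hands the job in, once; it reports no verdict.
The state is a dict: "t": time; "joint_positions": joint angles; "qvel": joint speeds; "joint_torque": joint torques, N m; "tcp_pos": TCP position; "tcp_rot": TCP orientation; "wrist_force": force on the tool from outside, world axes, zero at the start; "wrist_torque": the same for the moment, N m; "width": opening from 0.0 (shut) to 1.0 (fully open).
Only numpy, scipy, OpenCV 4.12 (cv2) and the standard library are available. Lean on these libraries where they do the work, as an engineer would, in place of code of your own. Each camera call takes 0.05 s, during which the arm holds its last target.

TASK

Walk the heavy wooden cabinet leg end over end to the green-edged cork mat: tip it up until it stands on its steel plate end without shifting that end far, lay it down forwards so that the black foot comes to lie next to or on the mat, then tip it up again to stand on its black foot, wholly on the mat and square with it. Keep one end down on the counter all the way, lower it gently rather than letting it fall, and leave the other things alone.

Things in the scene. Friction and masses are not known exactly. Their poses are not given: they have to be found in the camera images.
- leg: square wooden cabinet leg, 180 mm long, 44 x 44 mm, 0.3 to 0.6 kg, balanced at its middle: black rubber foot (last 20 mm) on one end, bright steel plate (last 20 mm) on the other; four sides alike. Origin at the solid's centre; x axis along it, to the plate end. Starts lying flat, plate end towards the mat, 310 to 365 mm from it, nearly in line with the mat's y axis. Free; stands by itself on either end.
- leg_plate (a point): centre of the steel plate's end face, 90 mm from the leg's centre; 22 mm high when the leg lies, 180 mm when it stands on its foot
- leg_foot (a point): centre of the black foot's end face, 90 mm from the leg's centre on the other end
- mat: square cork mat, green edging, 110 x 110 mm, flush (no obstacle: the leg stands on it at z = 0). Origin at its centre, z up; y axis points the way to walk (the leg starts on its -y side). Fixed. Within 80 mm either side of the line along its y axis nothing else lies. Each 90 degree tip about a bottom edge carries the leg's centre 112 mm forward, three tips 336 mm.
- tape: stainless measuring tape, lying flat, 66 x 62 x 29 mm, red thumb lock; a bystander, not to be moved. Origin at its underside
- clamp: orange plastic trigger clamp lying flat, about 170 x 130 x 16 mm; a bystander, not to be moved. Origin at its underside
- hexset: steel hex keys in a black folding holder, about 130 x 75 x 24 mm; a bystander, not to be moved. Origin at its underside
- cap0: white cam cap, a disc 20 mm across and 8 mm high, lying on the counter; a bystander, not to be moved. Origin at its underside
- cap1: white cam cap, a disc 20 mm across and 8 mm high, lying on the counter; a bystander, not to be moved. Origin at its underside
- cap2: white cam cap, a disc 20 mm across and 8 mm high, lying on the counter; a bystander, not to be moved. Origin at its underside
- cap3: white cam cap, a disc 20 mm across and 8 mm high, lying on the counter; a bystander, not to be moved. Origin at its underside
- tray: bamboo tray 140 x 240 x 30 mm with small wooden dowels; a bystander, not to be moved. Origin at its underside
Mind the look-alikes: they are no part of the job. Of the things that look like the leg, the smaller one is meant.

How it is judged:
By the outcome, as a careful person would: the job done as asked, in the order asked, and still so for the second after the job is handed in, with the robot touching nothing.
It also fails if it takes over 67 s, if anything falls off the work surface, if the arm or the gripper's body presses on something with over 40 N, if the wrist force passes 120 N, or if a joint passes its speed limit or range.

## Working session

There is one attempt and no reset: what is moved stays moved. The work goes in short steps, Python scripts to look and compute and a tool call to move; the robot and the scene stay as the last step left them, time stands still between calls to the robot, and variables do not carry over. Pictures are saved under pics/ and viewed, and the job is handed in when it is done.

Besides the shell and the picture viewer there is one more tool, called after "Call:" as name(argument=value, ...) on one line, values as JSON. carry_out: Moves the arm, as the interface text tells. Its arguments: {"type":"object","properties":{"twist":{"type":"array"},"xyz":{"type":"array"},"jaw":{"type":"array"},"grip_force":{"type":"number"}},"required":["twist","xyz","jaw"]}

```bash
ls; mkdir -p pics
python3 - <<'E'
from rig import env
import cv2, numpy as np
print(env.tcp_to_grasp, env.state())
for n in ("top","side"):
    p,d=env.grab_frame(n); cv2.imwrite(f"pics/{n}0.png",p[:,:,::-1]); np.savez(f"pics/{n}0.npz",p=p,d=d); print(env.camera_model(n))
E
```

```text
pics
0.0187 {'t': 0.0, 'joint_positions': array([-1.35342853e+00,  3.13442560e-01,  1.49842130e+00, -3.44582863e-05,
        1.33099632e+00, -2.23453135e-01]), 'qvel': array([-0.00016691, -0.00076191,  0.00043113,  0.00147139, -0.00102063,
        0.00088606]), 'joint_torque': array([ 7.45763737e-04, -4.02216947e+01, -2.52263439e+01,  6.93966821e-02,
        3.53209942e-02, -8.58894737e-05]), 'tcp_pos': array([ 0.22391042, -0.47458832,  0.23817082]), 'tcp_rot': array([-6.33809981e-04,  9.75806698e-01,  2.18634137e-01, -1.48051409e-05]), 'wrist_force': array([-0.08040382, -0.52296378,  0.37904994]), 'wrist_torque': array([ 0.0222309 , -0.04056943, -0.03073814]), 'width': 0.9978069759703729}
{'intrinsics': array([[451.34628264,   0.        , 310.42265669],
       [  0.        , 451.34628264, 244.16702078],
       [  0.        ,   0.        ,   1.        ]]), 'k1': -0.1032549177800378, 'R': array([[ 0.08864561, -0.9960496 ,  0.00521099],
       [-0.96758897, -0.08735229, -0.23694127],
       [ 0.23646045,  0.0159617 , -0.97151   ]]), 't': array([0.07342305, 0.51442034, 0.96878258])}
{'intrinsics': array([[623.83708519,   0.        , 312.74758811],
       [  0.        , 623.83708519, 244.8063491 ],
       [  0.        ,   0.        ,   1.        ]]), 'k1': 0.07693891497563753, 'R': array([[-0.97722998, -0.21195891,  0.00974574],
       [-0.14295978,  0.6237804 , -0.76841428],
       [ 0.15679305, -0.75231073, -0.63987851]]), 't': array([0.52805292, 0.02801282, 1.3766098 ])}
```

View pics/top0.png

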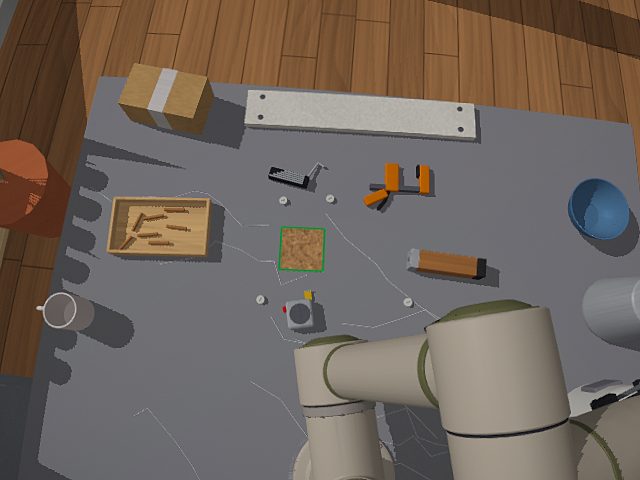

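View pics/side0.png

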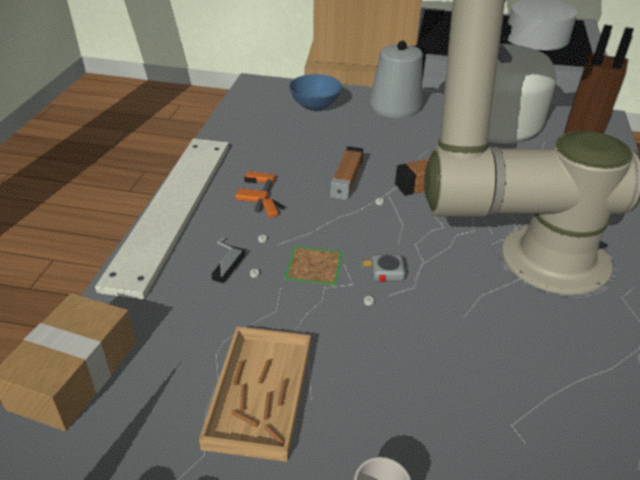

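The top view shows the leg at about (447,263) with its plate end left at (413,258), and the mat at (302,249). The side view has a look-alike at about (410,178), under the arm. Next I measure.

```bash
cat > h.py <<'E'
import numpy as np, cv2
from rig import env
def cloud(n,d):
    m=env.camera_model(n);K=m['intrinsics'];k=m['k1'];R=m['R'];t=m['t']
    v,u=np.mgrid[0:480,0:640]
    x=(u-K[0,2])/K[0,0];y=(v-K[1,2])/K[1,1]
    rd=np.hypot(x,y);r=rd.copy()
    for _ in range(20): r=rd/(1+k*r*r)
    s=r/np.maximum(rd,1e-9)
    C=np.stack([x*s*d,y*s*d,d],-1)
    W=(C-t)@R
    W[d==0]=np.nan
    return W
def grab(n,tag):
    p,d=env.grab_frame(n); cv2.imwrite(f"pics/{tag}.png",p[:,:,::-1]); np.savez(f"pics/{tag}.npz",p=p,d=d); return p,cloud(n,d)
def load(n,tag):
    z=np.load(f"pics/{tag}.npz"); return z['p'],cloud(n,z['d'])
def rect(W2):
    (c,s,a)=cv2.minAreaRect((W2*1000).astype(np.float32)); return c,s,a
E
python3 - <<'E'
from h import *
for n in ("top","side"):
    p,W=load(n,n+"0"); z=W[...,2]
    hsv=cv2.cvtColor(p,cv2.COLOR_RGB2HSV)
    g=(hsv[...,0]>45)&(hsv[...,0]<75)&(hsv[...,1]>120)&(np.abs(z)<.02)&(np.abs(W[...,0]-.42)<.15)&(np.abs(W[...,1]-.05)<.15)
    print(n,'mat',g.sum(),np.nanmedian(z[g]),rect(W[g][:,:2]))
    b=(W[...,0]>.25)&(W[...,0]<.6)&(W[...,1]<-.1)&(W[...,1]>-.45)&(z>.03)&(z<.06)
    lab=cv2.connectedComponentsWithStats(b.astype(np.uint8))
    for i in range(1,lab[0]):
        if lab[2][i,4]>150:
            q=W[lab[1]==i]; print(lab[2][i],rect(q[:,:2]),np.percentile(q[:,2],[5,50,95]), q[:,:2].mean(0))
    f=(np.abs(W[...,0]-.45)<.15)&(np.abs(W[...,1])<.2)&(z<.01); print('floor',np.nanmedian(z[f]))
E
```

```text
top mat 302 0.0009308113796127032 ((508.08111572265625, 140.2408447265625), (109.8336181640625, 109.81572723388672), 2.1133296489715576)
[ 409  249   78   29 1456] ((495.590576171875, -203.73483276367188), (182.1713409423828, 45.525726318359375), 87.75094604492188) [0.03785945 0.04311377 0.04622383] [ 0.49433651 -0.20229652]
floor -0.00043780996058600933
side mat 22 0.00025667750428719216 ((507.9574279785156, 139.87461853027344), (107.39168548583984, 103.74440002441406), 2.713444232940674)
[331 146  32  44 792] ((495.9559020996094, -201.7850341796875), (192.18370056152344, 45.18800735473633), 87.34000396728516) [0.03470561 0.04321013 0.04668611] [ 0.49514568 -0.19185211]
[395 159  34  28 600] ((322.9549865722656, -202.02734375), (91.08084869384766, 70.10540771484375), 28.08522605895996) [0.03253732 0.05503357 0.05914219] [ 0.33406085 -0.19287445]
floor 4.9559793760531226e-05
```

```bash
cat >> h.py <<'E'
from scipy.spatial.transform import Rotation as Ro
def pose():
    s=env.state(); q=s['tcp_rot']; return np.array(s['tcp_pos']),Ro.from_quat([q[1],q[2],q[3],q[0]]),s
def target(axis_deg,tilt):
    "tool x along axis_deg heading, z down, then tilt about tool y (deg)"
    a=np.radians(axis_deg); x=np.array([np.cos(a),np.sin(a),0]); z=np.array([0,0,-1.]); y=np.cross(z,x)
    return Ro.from_matrix(np.stack([x,y,z],1))*Ro.from_euler('y',tilt,degrees=True)
def delta(G,axis_deg,tilt):
    "rotvec deg, shift in m to place GRASP point at G"
    p,R,s=pose(); T=target(axis_deg,tilt); tcp=np.array(G)+env.tcp_to_grasp*T.as_matrix()[:,2]
    return np.round(np.degrees((R.inv()*T).as_rotvec()),1), np.round(R.inv().apply(tcp-p),4)
E
python3 - <<'E'
from h import *
p,W=load("top","top0"); z=W[...,2]
def bb(v0,v1,u0,u1,zm=.02):
    q=W[v0:v1,u0:u1].reshape(-1,3); q=q[q[:,2]>zm]; print(np.round(np.percentile(q,[1,99],axis=0),3).tolist())
bb(175,245,565,635); bb(270,350,580,640)
b=(W[...,0]>.4)&(W[...,0]<.6)&(W[...,1]<-.1)&(W[...,1]>-.31)&(z>.0405)&(z<.06)
print(rect(W[b][:,:2]))
# fit long axis by edges midpoints
q=W[b]; 
for lo in (-.27,-.24,-.2,-.16,-.13):
    k=np.abs(q[:,1]-lo)<.006; print(lo,q[k,0].min(),q[k,0].max())
hsv=cv2.cvtColor(p,cv2.COLOR_RGB2HSV)
g=(hsv[...,0]>45)&(hsv[...,0]<75)&(hsv[...,1]>120)&(np.abs(z)<.02)&(np.abs(W[...,0]-.5)<.08)&(np.abs(W[...,1]-.14)<.08)
M=W[g]-[.508,.140,0]
for ax in(0,1):
  for sg in(1,-1):
    k=(sg*M[:,ax]>.044)&(np.abs(M[:,1-ax])<.045); print(ax,sg,np.degrees(np.polyfit(M[k,1-ax],M[k,ax],1)[0]),M[k,ax].mean())
p,W=load("side","side0")
def bbs(v0,v1,u0,u1,zm=.02):
    q=W[v0:v1,u0:u1].reshape(-1,3); q=q[q[:,2]>zm]; print(np.round(np.percentile(q,[1,99],axis=0),3).tolist())
bbs(40,115,372,424); bbs(160,195,396,430); 
print(delta([.4933,-.264,.13],87.75,42))
E
```

```text
[[0.584, -0.655, 0.021], [0.736, -0.503, 0.067]]
[[0.345, -0.63, 0.022], [0.488, -0.551, 0.172]]
((495.40966796875, -203.73472595214844), (182.1787109375, 44.3492317199707), 87.78517150878906)
-0.27 0.4712143779373233 0.5147858840495209
-0.24 0.47264866039568193 0.5146170971008021
-0.2 0.47472409974457963 0.5162316846207476
-0.16 0.4762982332030136 0.5189649915104576
-0.13 0.4775084728758762 0.5205709026716822
0 1 -2.421135791716871 0.05270171958861382
0 -1 -2.5800393614702153 -0.05241831605503496
1 1 2.5588819027866716 0.052721470155186086
1 -1 2.683243802114377 -0.052113424712223695
[[0.347, -0.723, 0.022], [0.487, -0.55, 0.195]]
[[0.29, -0.244, 0.022], [0.372, 0.093, 0.232]]
(array([ 22.8,  37.6, -59.6]), array([ 0.3392, -0.0865,  0.1223]))
```

Run:
```python
from h import *
print(delta([.4931,-.264,.14],87.8,38))
```

```text
(array([ 20.7,  34.1, -60.2]), array([ 0.3386, -0.0857,  0.1132]))
```

Call:
carry_out(twist=[[20.7,34.1,-60.2],[20.7,34.1,-60.2],[20.7,34.1,-60.2],[20.7,34.1,-60.2],[20.7,34.1,-60.2],[20.7,34.1,-60.2],[20.7,34.1,-60.2],[20.7,34.1,-60.2],[20.7,34.1,-60.2],[20.7,34.1,-60.2]], xyz=[[0.03,-0.008,0.0],[0.07,-0.02,0.01],[0.11,-0.03,0.03],[0.15,-0.04,0.045],[0.19,-0.05,0.06],[0.23,-0.06,0.075],[0.27,-0.07,0.09],[0.31,-0.08,0.105],[0.3386,-0.0857,0.1132],[0.3386,-0.0857,0.1132]], jaw=[1,1,1,1,1,1,1,1,1,1], grip_force=25)

```text
t: 1.1
tcp_pos: [0.495, -0.2503, 0.1234]
tcp_rot: [-0.228, 0.679, 0.657, 0.235]
wrist_force: [-1.1, -0.5, 0.5]
width: 0.999
```

Run:
```python
from h import *
print(delta([.4931,-.264,.14],87.8,38)); print(delta([.4931,-.264,.026],87.8,38)); print(pose()[2]['joint_positions'])
p,W=grab("side","s1");
```

```text
(array([-0.3, -0.2,  0.2]), array([-0.0006, -0.0014, -0.0029]))
(array([-0.3, -0.2,  0.2]), array([-0.0711, -0.0012,  0.0867]))
[-0.87285764  0.71409288  1.3267314   0.42526473  1.62614939 -0.9314226 ]
```

View pics/s1.png

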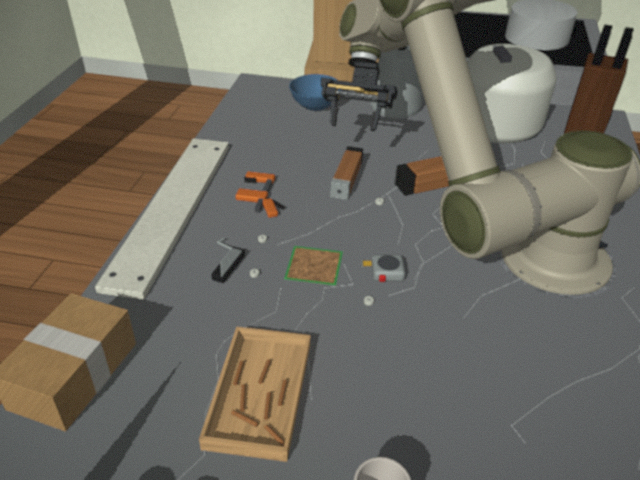

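The gripper is tilted above the foot end, at about (365,100), and clear of the kettle. I'll descend.

Call:
carry_out(twist=[[0,0,0],[0,0,0],[0,0,0],[0,0,0],[-0.3,-0.2,0.2],[-0.3,-0.2,0.2],[-0.3,-0.2,0.2]], xyz=[[-0.015,0,0.017],[-0.03,0,0.034],[-0.045,0,0.051],[-0.058,-0.001,0.068],[-0.068,-0.001,0.081],[-0.0711,-0.0012,0.0867],[-0.0711,-0.0012,0.0867]], jaw=[1,1,1,1,1,1,1])

```text
t: 1.85
tcp_pos: [0.4918, -0.2559, 0.0135]
tcp_rot: [-0.223, 0.684, 0.654, 0.235]
wrist_force: [0.6, 0.6, 0.2]
width: 0.996
```

Run:
```python
from h import *
print(delta([.4931,-.264,.026],87.8,38)); print(pose()[2]['wrist_force'])
p,W=grab("top","t2");
```

```text
(array([ 0.3,  0.2, -0.2]), array([0.0014, 0.0016, 0.0039]))
[0.58861039 0.64119585 0.17909267]
```

View pics/t2.png

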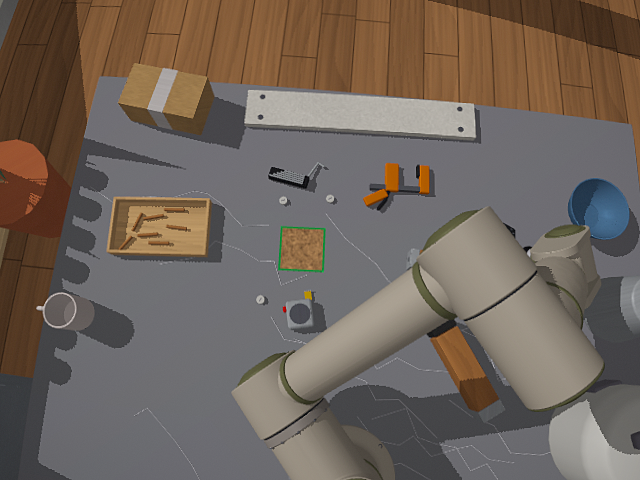

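Call:
carry_out(twist=[[0.3,0.2,-0.2],[0.3,0.2,-0.2],[0.3,0.2,-0.2],[0.3,0.2,-0.2],[0.3,0.2,-0.2],[0.3,0.2,-0.2],[0.3,0.2,-0.2]], xyz=[[0.0,0.0016,0.002],[0,0.0016,0.002],[0,0.0016,0.002],[0,0.0016,0.002],[0,0.0016,0.002],[0,0.0016,0.002],[0,0.0016,0.002]], jaw=[-1,-1,-1,-1,-1,-1,-1], grip_force=30)

```text
t: 2.6
tcp_pos: [0.494, -0.2544, 0.0119]
tcp_rot: [-0.226, 0.681, 0.656, 0.235]
wrist_force: [0.3, 0.7, 1.1]
width: 0.496
```

```bash
cat >> h.py <<'E'
def arc(P,degs):
    "rows rotating about tool y through world point P"
    p,R,s=pose(); Pt=R.inv().apply(np.array(P)-p)
    print('P in tool',np.round(Pt,4),'grasp',np.round(p-env.tcp_to_grasp*R.as_matrix()[:,2],4),'zdir',np.round(R.as_matrix()[:,2],3),'xdir',np.round(R.as_matrix()[:,0],3),'ydir',np.round(R.as_matrix()[:,1],3),'F',np.round(s['wrist_force'],1),'tau',np.round(s['wrist_torque'],2),'w',round(s['width']*88,1),'t',s['t'])
    print([[0,float(d),0] for d in degs])
    print([[round(float(v),4) for v in Pt-Ro.from_euler('y',d,degrees=True).apply(Pt)] for d in degs])
E
python3 - <<'E'
from h import *
a=np.radians(87.78); P=np.array([.4955+.09*np.cos(a),-.2037+.09*np.sin(a),0])
print(P); arc(P,[-1,-3,-6,-9,-12,-15,-18,-21,-24,-27])
E
```

```text
[ 0.4989863  -0.11376755  0.        ]
P in tool [ 0.1035 -0.0003  0.096 ] grasp [ 0.4936 -0.2659  0.0266] zdir [ 0.023  0.615 -0.788] xdir [0.029 0.788 0.616] ydir [ 0.999 -0.037  0.   ] F [0.3 0.7 1.1] tau [-0.29  0.13  0.12] w 43.6 t 2.6
[[0, -1.0, 0], [0, -3.0, 0], [0, -6.0, 0], [0, -9.0, 0], [0, -12.0, 0], [0, -15.0, 0], [0, -18.0, 0], [0, -21.0, 0], [0, -24.0, 0], [0, -27.0, 0]]
[[0.0017, 0.0, -0.0018], [0.0052, -0.0, -0.0053], [0.0106, -0.0, -0.0103], [0.0163, 0.0, -0.015], [0.0222, -0.0, -0.0194], [0.0284, 0.0, -0.0235], [0.0347, 0.0, -0.0273], [0.0413, 0.0, -0.0307], [0.048, 0.0, -0.0338], [0.0549, 0.0, -0.0365]]
```

Call:
carry_out(twist=[[0,-1,0],[0,-3,0],[0,-6,0],[0,-9,0],[0,-12,0],[0,-15,0],[0,-18,0],[0,-21,0],[0,-24,0],[0,-27,0]], xyz=[[0.0017,0,-0.0018],[0.0052,0,-0.0053],[0.0106,0,-0.0103],[0.0163,0,-0.015],[0.0222,0,-0.0194],[0.0284,0,-0.0235],[0.0347,0,-0.0273],[0.0413,0,-0.0307],[0.048,0,-0.0338],[0.0549,0,-0.0365]], jaw=[-1,-1,-1,-1,-1,-1,-1,-1,-1,-1], grip_force=45)

```text
t: 3.6
tcp_pos: [0.4947, -0.2331, 0.075]
tcp_rot: [-0.065, 0.717, 0.691, 0.068]
wrist_force: [1.0, -0.3, -4.3]
width: 0.498
```

Run:
```python
from h import *
P=[.499,-.1138,0]
arc(P,[-3,-6,-9,-12,-15,-18,-21,-24,-27,-30])
p,W=grab("side","s3"); cv2.imwrite("pics/s3c.png",cv2.resize(p[60:240,220:460,::-1],None,fx=3,fy=3))
```

```text
P in tool [ 0.1033 -0.0002  0.096 ] grasp [ 0.4945 -0.2366  0.0934] zdir [ 0.008  0.187 -0.982] xdir [0.036 0.982 0.187] ydir [ 0.999 -0.037  0.001] F [ 1.  -0.3 -4.3] tau [-0.43 -0.03  0.03] w 43.8 t 3.6
[[0, -3.0, 0], [0, -6.0, 0], [0, -9.0, 0], [0, -12.0, 0], [0, -15.0, 0], [0, -18.0, 0], [0, -21.0, 0], [0, -24.0, 0], [0, -27.0, 0], [0, -30.0, 0]]
[[0.0052, -0.0, -0.0053], [0.0106, -0.0, -0.0103], [0.0163, 0.0, -0.015], [0.0222, -0.0, -0.0194], [0.0284, 0.0, -0.0235], [0.0347, 0.0, -0.0272], [0.0413, 0.0, -0.0306], [0.048, 0.0, -0.0337], [0.0549, 0.0, -0.0364], [0.0618, 0.0, -0.0388]]
```

View pics/s3c.png

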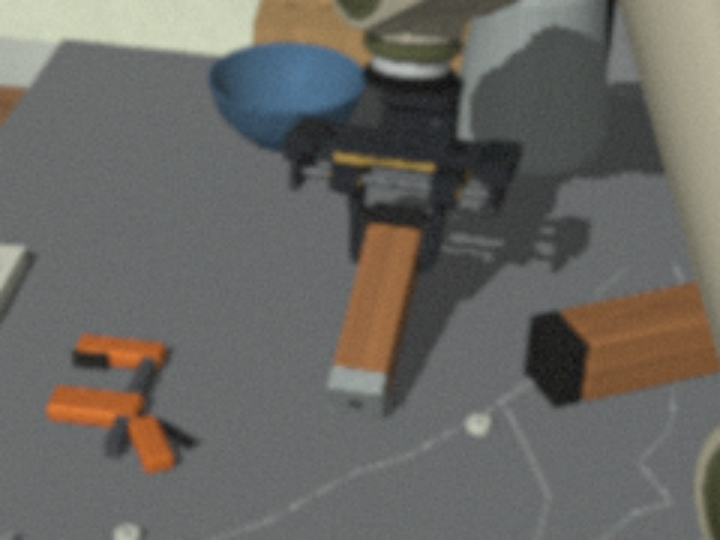

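The leg is rising with its plate edge still near the counter, around (335,195) in the side frame. I'll continue the arc with a small downward bias.

Call:
carry_out(twist=[[0,-3,0],[0,-6,0],[0,-9,0],[0,-12,0],[0,-15,0],[0,-18,0],[0,-21,0],[0,-24,0],[0,-27,0],[0,-30,0]], xyz=[[0.0052,0,-0.0048],[0.0106,0,-0.0095],[0.0163,0,-0.014],[0.0222,0,-0.0184],[0.0284,0,-0.0225],[0.0347,0,-0.0262],[0.0413,0,-0.0296],[0.048,0,-0.0327],[0.0549,0,-0.0354],[0.0618,0,-0.0378]], jaw=[-1,-1,-1,-1,-1,-1,-1,-1,-1,-1])

```text
t: 4.65
tcp_pos: [0.4967, -0.1799, 0.1239]
tcp_rot: [0.116, 0.71, 0.684, -0.119]
wrist_force: [-0.4, -0.9, -2.6]
width: 0.494
```

Run:
```python
from h import *
P=[.499,-.1138,0]
arc(P,[-3,-6,-9,-12,-15,-18,-21,-24,-27,-30])
p,W=grab("side","s4"); cv2.imwrite("pics/s4c.png",cv2.resize(p[40:240,220:460,::-1],None,fx=3,fy=3))
```

```text
P in tool [ 0.1031 -0.0004  0.0954] grasp [ 0.4969 -0.1737  0.1416] zdir [-0.011 -0.328 -0.945] xdir [ 0.036  0.944 -0.328] ydir [ 0.999 -0.037  0.001] F [-0.4 -0.9 -2.6] tau [0.06 0.05 0.09] w 43.4 t 4.65
[[0, -3.0, 0], [0, -6.0, 0], [0, -9.0, 0], [0, -12.0, 0], [0, -15.0, 0], [0, -18.0, 0], [0, -21.0, 0], [0, -24.0, 0], [0, -27.0, 0], [0, -30.0, 0]]
[[0.0051, -0.0, -0.0053], [0.0105, -0.0, -0.0103], [0.0162, 0.0, -0.015], [0.0221, -0.0, -0.0193], [0.0282, 0.0, -0.0234], [0.0345, 0.0, -0.0272], [0.041, 0.0, -0.0306], [0.0477, 0.0, -0.0337], [0.0545, 0.0, -0.0364], [0.0615, 0.0, -0.0388]]
```

View pics/s4c.png

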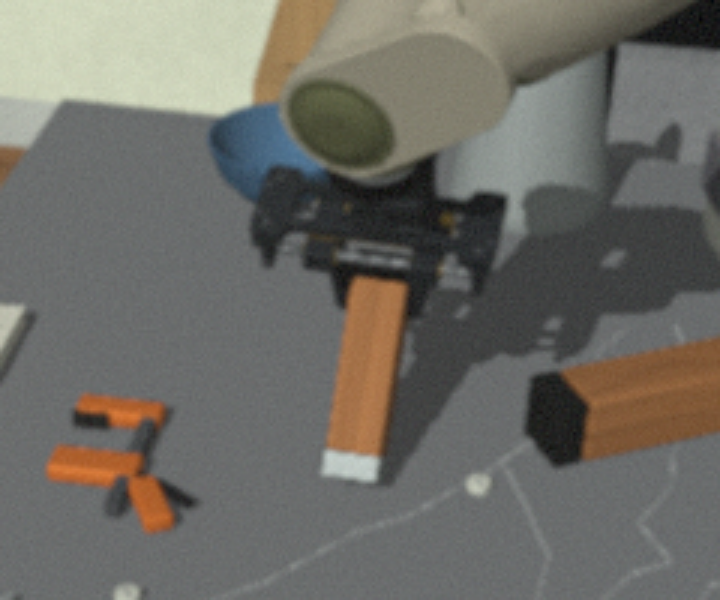

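Run:
```python
from h import *
arc([.499,-.1138,0],[-4,-8,-12,-16,-20,-23,-26,-28.5,-30.5,-32])
```

```text
P in tool [ 0.1019 -0.0002  0.0957] grasp [ 0.497  -0.1723  0.1416] zdir [-0.011 -0.329 -0.944] xdir [ 0.034  0.943 -0.33 ] ydir [ 0.999 -0.036  0.001] F [ 1.2 -0.8  0.5] tau [-0.23 -0.24 -0.03] w 43.4 t 4.7
[[0, -4.0, 0], [0, -8.0, 0], [0, -12.0, 0], [0, -16.0, 0], [0, -20.0, 0], [0, -23.0, 0], [0, -26.0, 0], [0, -28.5, 0], [0, -30.5, 0], [0, -32.0, 0]]
[[0.0069, 0.0, -0.0069], [0.0143, -0.0, -0.0133], [0.0221, -0.0, -0.0191], [0.0303, 0.0, -0.0244], [0.0389, -0.0, -0.0291], [0.0455, 0.0, -0.0322], [0.0523, 0.0, -0.035], [0.058, 0.0, -0.037], [0.0627, 0.0, -0.0385], [0.0662, 0.0, -0.0395]]
```

Call:
carry_out(twist=[[0,-4,0],[0,-8,0],[0,-12,0],[0,-16,0],[0,-20,0],[0,-23,0],[0,-26,0],[0,-28.5,0],[0,-30.5,0],[0,-32,0]], xyz=[[0.0069,0,-0.0069],[0.0143,0,-0.0133],[0.0221,0,-0.0191],[0.0303,0,-0.0244],[0.0389,0,-0.0291],[0.0455,0,-0.0322],[0.0523,0,-0.035],[0.058,0,-0.037],[0.0627,0,-0.0385],[0.0662,0,-0.0395]], jaw=[-1,-1,-1,-1,-1,-1,-1,-1,-1,-1])

```text
t: 5.7
tcp_pos: [0.4999, -0.1046, 0.1399]
tcp_rot: [0.299, 0.65, 0.626, -0.31]
wrist_force: [-0.8, 0.3, 4.8]
width: 0.497
```

Run:
```python
from h import *
P=[.499,-.1138,0]
arc(P,[-.5,-1,-1.5])
p,W=grab("side","s5"); cv2.imwrite("pics/s5c.png",cv2.resize(p[20:240,220:460,::-1],None,fx=2.7,fy=2.7))
p,W=grab("top","t5"); cv2.imwrite("pics/t5c.png",cv2.resize(p[150:350,300:560,::-1],None,fx=3,fy=3))
```

```text
P in tool [ 0.1031 -0.0006  0.0951] grasp [ 0.5004 -0.0901  0.1517] zdir [-0.029 -0.778 -0.628] xdir [ 0.024  0.628 -0.778] ydir [ 0.999 -0.037  0.001] F [-0.8  0.3  4.8] tau [-0.2   0.17 -0.05] w 43.8 t 5.7
[[0, -0.5, 0], [0, -1.0, 0], [0, -1.5, 0]]
[[0.0008, 0.0, -0.0009], [0.0017, 0.0, -0.0018], [0.0025, -0.0, -0.0027]]
```

View pics/s5c.png

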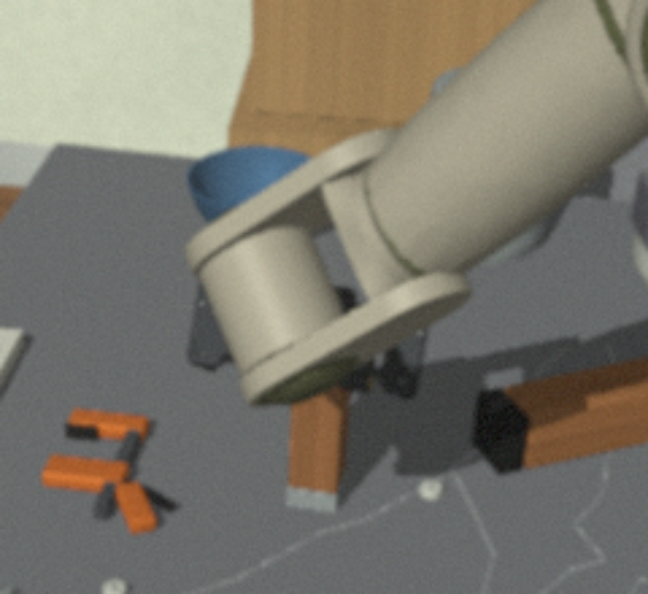

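View pics/t5c.png

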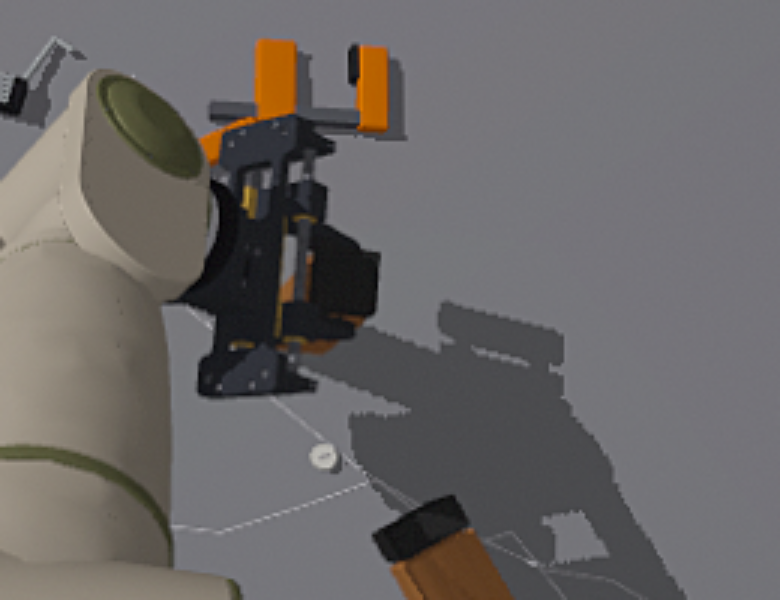

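Call:
carry_out(twist=[[0,-0.5,0],[0,-0.9,0],[0,-0.9,0],[0,-0.9,0],[0,-0.9,0],[0,-0.9,0],[0,-0.9,0],[0,-0.9,0]], xyz=[[0.0008,0,-0.0009],[0.0015,0,-0.0017],[0.0015,0,-0.0017],[0.0015,0,-0.0017],[0.0015,0,-0.0017],[0.0015,0,-0.0017],[0.0015,0,-0.0017],[0.0015,0,-0.0017]], jaw=[-1,-1,-1,0.1,0.4,0.8,1,1])

```text
t: 6.6
tcp_pos: [0.4996, -0.1025, 0.1389]
tcp_rot: [0.304, 0.648, 0.624, -0.315]
wrist_force: [0.2, 0.1, -0.5]
width: 0.887
```

Call:
carry_out(twist=[[0,0,0],[0,0,0],[0,0,0],[0,0,0],[0,0,0]], xyz=[[0,0,-0.02],[0,0,-0.045],[0,0,-0.07],[0,0,-0.1],[0,0,-0.12]], jaw=[1,1,1,1,1])

```text
t: 7.1
tcp_pos: [0.5034, -0.0068, 0.2141]
tcp_rot: [0.304, 0.648, 0.624, -0.314]
wrist_force: [0.2, -1.0, -0.2]
width: 0.999
```

Run:
```python
from h import *
arc([.499,-.1138,0],[-1])
for n in("side","top"):
    p,W=grab(n,n+"6")
    z=W[...,2]; b=(np.abs(W[...,0]-.5)<.06)&(np.abs(W[...,1]+.092)<.06)&(z>.168)&(z<.19)
    print(n,b.sum(),rect(W[b][:,:2]) if b.sum()>5 else 0)
    cv2.imwrite(f"pics/{n}6c.png",cv2.resize(p[20:320,220:540,::-1],None,fx=2,fy=2))
```

```text
P in tool [ 0.1023 -0.0007  0.2164] grasp [0.5039 0.0079 0.2257] zdir [-0.028 -0.786 -0.617] xdir [ 0.024  0.617 -0.787] ydir [ 0.999 -0.037  0.001] F [ 0.2 -1.  -0.2] tau [ 0.39 -0.09 -0.03] w 87.9 t 7.1
[[0, -1.0, 0]]
[[0.0038, 0.0, -0.0018]]
side 0 0
top 473 ((499.9699401855469, -92.06073760986328), (43.91350173950195, 44.693912506103516), 87.85958862304688)
```

View pics/side6c.png

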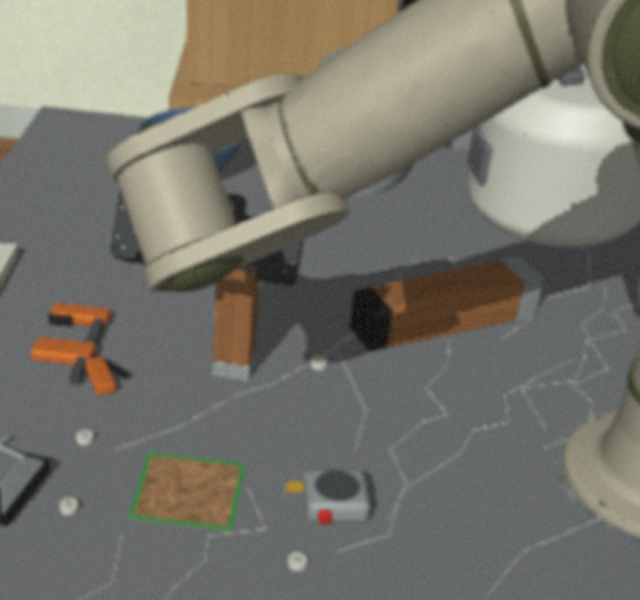

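View pics/top6c.png

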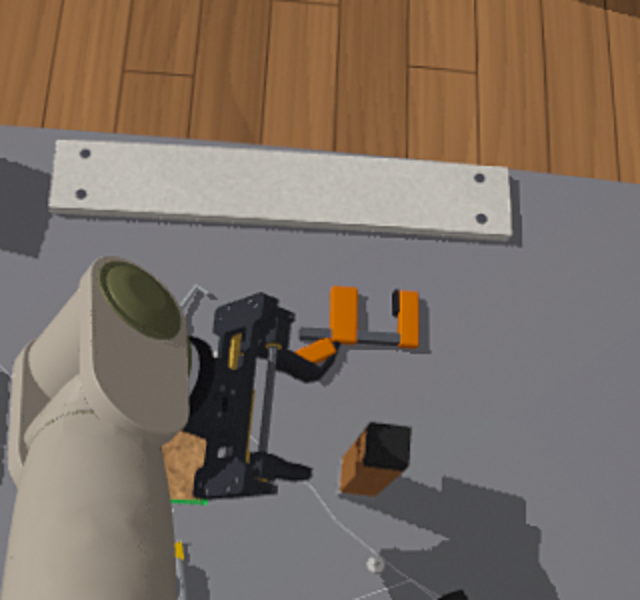

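The leg stands on its plate at (0.500, -0.092). Next I move over it to tip it forward from behind.

Run:
```python
from h import *
print(delta([.4998,-.096,.30],87.86,48), delta([.4998,-.06,.29],87.86,0))
```

```text
(array([ 0.2, 99.9,  0.1]), array([-0.1042, -0.0006,  0.0142])) (array([ 0.2, 51.9,  0. ]), array([-0.0778, -0.002 ,  0.0068]))
```

Call:
carry_out(twist=[[0,8,0],[0,16,0],[0,24,0],[0,32,0],[0,40,0],[0,48,0],[0.1,56,0],[0.1,64,0],[0.2,72,0],[0.2,80,0.1]], xyz=[[-0.012,0,-0.01],[-0.024,0,-0.012],[-0.036,0,-0.01],[-0.048,0,-0.006],[-0.062,-0.001,0.0],[-0.075,-0.001,0.004],[-0.083,-0.001,0.008],[-0.09,-0.001,0.011],[-0.097,-0.001,0.0142],[-0.1042,-0.0006,0.0142]], jaw=[1,1,1,1,1,1,1,1,1,1])

```text
t: 8.2
tcp_pos: [0.4994, -0.085, 0.2859]
tcp_rot: [-0.171, 0.7, 0.67, 0.176]
wrist_force: [0.2, 0.1, 0.1]
width: 1.005
```

Run:
```python
from h import *
print(delta([.4998,-.096,.30],87.86,48), delta([.4998,-.096,.155],87.86,48), pose()[2]['joint_positions'])
```

```text
(array([ 0.1, 19.6, -0.3]), array([ 0.0033,  0.0008, -0.    ])) (array([ 0.1, 19.6, -0.3]), array([-0.0656,  0.0012,  0.1275])) [-0.60822363  0.32251865  1.43900966  0.41367879  1.65615406 -0.58721745]
```

Call:
carry_out(twist=[[0,7,0],[0,14,-0.1],[0.1,19.6,-0.3],[0.1,19.6,-0.3],[0.1,19.6,-0.3],[0.1,19.6,-0.3],[0.1,19.6,-0.3],[0.1,19.6,-0.3],[0.1,19.6,-0.3],[0.1,19.6,-0.3]], xyz=[[0.0033,0.001,0],[0.0033,0.001,0],[-0.005,0.001,0.014],[-0.017,0.001,0.037],[-0.03,0.001,0.061],[-0.042,0.001,0.084],[-0.053,0.001,0.105],[-0.062,0.0012,0.12],[-0.0656,0.0012,0.1275],[-0.0656,0.0012,0.1275]], jaw=[1,1,1,1,1,1,1,1,1,1])

```text
t: 9.2
tcp_pos: [0.5004, -0.0815, 0.1422]
tcp_rot: [-0.282, 0.658, 0.635, 0.291]
wrist_force: [-0.2, -0.3, 1.1]
width: 1.001
```

Run:
```python
from h import *
print(delta([.4998,-.096,.155],87.86,48), pose()[2]['wrist_force'])
p,W=grab("side","s7"); cv2.imwrite("pics/s7c.png",cv2.resize(p[0:240,220:460,::-1],None,fx=2.4,fy=2.4))
```

```text
(array([-0.2,  0.3, -0. ]), array([-0.0002, -0.0001, -0.0007])) [-0.1612345  -0.3259043   1.08104346]
```

View pics/s7c.png

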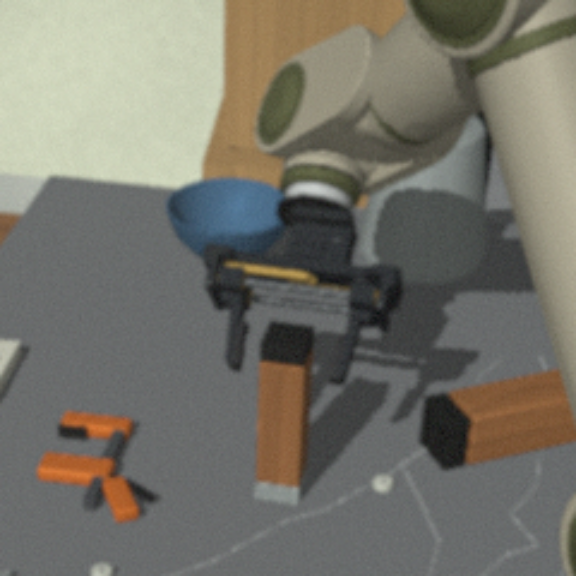

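The fingers straddle the standing leg, so I close them.

Call:
carry_out(twist=[[0,0,0],[0,0,0],[0,0,0],[0,0,0],[0,0,0],[0,0,0]], xyz=[[0,0,0],[0,0,0],[0,0,0],[0,0,0],[0,0,0],[0,0,0]], jaw=[-1,-1,-1,-1,-1,-1], grip_force=45)

```text
t: 9.85
tcp_pos: [0.5008, -0.0813, 0.143]
tcp_rot: [-0.281, 0.658, 0.635, 0.291]
wrist_force: [1.6, -0.0, 0.0]
width: 0.498
```

Run:
```python
from h import *
arc([.5007,-.0701,0],[-1,-3,-6,-9,-12,-15,-18,-21,-24,-27])
```

```text
P in tool [-0.0982 -0.0004  0.1046] grasp [ 0.5003 -0.0952  0.1556] zdir [ 0.025  0.739 -0.673] xdir [0.024 0.673 0.74 ] ydir [ 0.999 -0.035 -0.   ] F [ 1.6 -0.   0. ] tau [-0.41 -0.27 -0.06] w 43.8 t 9.85
[[0, -1.0, 0], [0, -3.0, 0], [0, -6.0, 0], [0, -9.0, 0], [0, -12.0, 0], [0, -15.0, 0], [0, -18.0, 0], [0, -21.0, 0], [0, -24.0, 0], [0, -27.0, 0]]
[[0.0018, 0.0, 0.0017], [0.0053, -0.0, 0.0053], [0.0104, -0.0, 0.0108], [0.0151, 0.0, 0.0166], [0.0196, -0.0, 0.0227], [0.0237, 0.0, 0.029], [0.0275, 0.0, 0.0355], [0.031, 0.0, 0.0421], [0.034, 0.0, 0.049], [0.0368, 0.0, 0.056]]
```

Call:
carry_out(twist=[[0,-1,0],[0,-3,0],[0,-6,0],[0,-9,0],[0,-12,0],[0,-15,0],[0,-18,0],[0,-21,0],[0,-24,0],[0,-27,0]], xyz=[[0.0018,0,0.0017],[0.005,0,0.0056],[0.01,0,0.0112],[0.0147,0,0.017],[0.0192,0,0.0231],[0.0233,0,0.0294],[0.0271,0,0.0359],[0.0306,0,0.0425],[0.0336,0,0.0494],[0.0364,0,0.0564]], jaw=[-1,-1,-1,-1,-1,-1,-1,-1,-1,-1])

```text
t: 10.85
tcp_pos: [0.503, -0.0147, 0.132]
tcp_rot: [-0.123, 0.708, 0.684, 0.128]
wrist_force: [0.8, -0.6, -2.8]
width: 0.493
```

Run:
```python
from h import *
arc([.5007,-.0701,0],[-3,-6,-9,-12,-15,-18,-21,-24,-27,-30])
p,W=grab("side","s8"); cv2.imwrite("pics/s8c.png",cv2.resize(p[20:260,220:460,::-1],None,fx=2.4,fy=2.4))
```

```text
P in tool [-0.0981 -0.0005  0.1042] grasp [ 0.5028 -0.0212  0.1495] zdir [ 0.013  0.35  -0.937] xdir [0.032 0.936 0.35 ] ydir [ 0.999 -0.034  0.001] F [ 0.8 -0.6 -2.8] tau [-0.47 -0.06 -0.03] w 43.4 t 10.85
[[0, -3.0, 0], [0, -6.0, 0], [0, -9.0, 0], [0, -12.0, 0], [0, -15.0, 0], [0, -18.0, 0], [0, -21.0, 0], [0, -24.0, 0], [0, -27.0, 0], [0, -30.0, 0]]
[[0.0053, -0.0, 0.0053], [0.0104, -0.0, 0.0108], [0.0151, 0.0, 0.0166], [0.0195, -0.0, 0.0227], [0.0236, 0.0, 0.0289], [0.0274, 0.0, 0.0354], [0.0308, 0.0, 0.0421], [0.0339, 0.0, 0.0489], [0.0366, 0.0, 0.0559], [0.039, 0.0, 0.063]]
```

View pics/s8c.png

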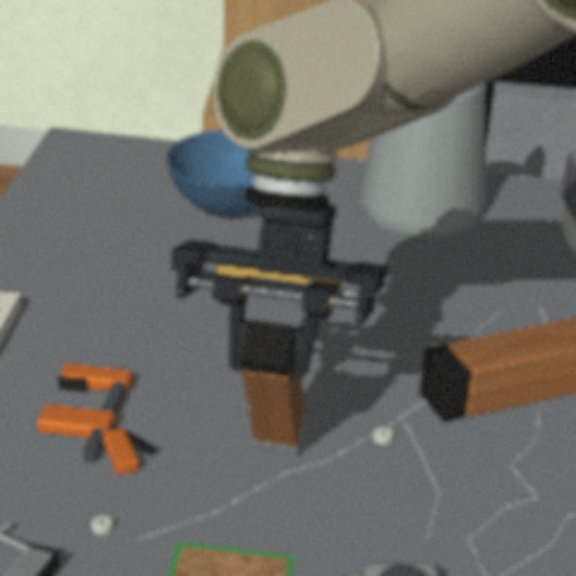

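Tip 2 is on track, with the front bottom edge resting at about (335,203) in the side frame.

Call:
carry_out(twist=[[0,-3,0],[0,-6,0],[0,-9,0],[0,-12,0],[0,-15,0],[0,-18,0],[0,-21,0],[0,-24,0],[0,-27,0],[0,-30,0]], xyz=[[0.0053,0,0.0055],[0.0104,0,0.0111],[0.0151,0,0.0169],[0.0195,0,0.023],[0.0236,0,0.0292],[0.0274,0,0.0357],[0.0308,0,0.0424],[0.0339,0,0.0492],[0.0366,0,0.0562],[0.039,0,0.0633]], jaw=[-1,-1,-1,-1,-1,-1,-1,-1,-1,-1])

```text
t: 11.9
tcp_pos: [0.505, 0.0445, 0.0867]
tcp_rot: [0.057, 0.717, 0.693, -0.059]
wrist_force: [-1.2, 3.2, 0.6]
width: 0.498
```

Run:
```python
from h import *
arc([.5007,-.0701,0],[-3,-6,-9,-12,-15,-18,-21,-24,-26.5,-28.5])
p,W=grab("side","s9"); cv2.imwrite("pics/s9c.png",cv2.resize(p[40:320,180:480,::-1],None,fx=2,fy=2))
```

```text
P in tool [-0.099  -0.0003  0.1042] grasp [0.5051 0.0475 0.1051] zdir [-0.005 -0.163 -0.987] xdir [ 0.034  0.986 -0.163] ydir [ 0.999 -0.034  0.   ] F [-1.2  3.2  0.6] tau [ 0.42  0.18 -0.11] w 43.8 t 11.9
[[0, -3.0, 0], [0, -6.0, 0], [0, -9.0, 0], [0, -12.0, 0], [0, -15.0, 0], [0, -18.0, 0], [0, -21.0, 0], [0, -24.0, 0], [0, -26.5, 0], [0, -28.5, 0]]
[[0.0053, -0.0, 0.0053], [0.0103, -0.0, 0.0109], [0.0151, 0.0, 0.0168], [0.0195, -0.0, 0.0229], [0.0236, 0.0, 0.0292], [0.0273, 0.0, 0.0357], [0.0307, 0.0, 0.0424], [0.0338, 0.0, 0.0493], [0.0361, 0.0, 0.0551], [0.0377, 0.0, 0.0599]]
```

View pics/s9c.png

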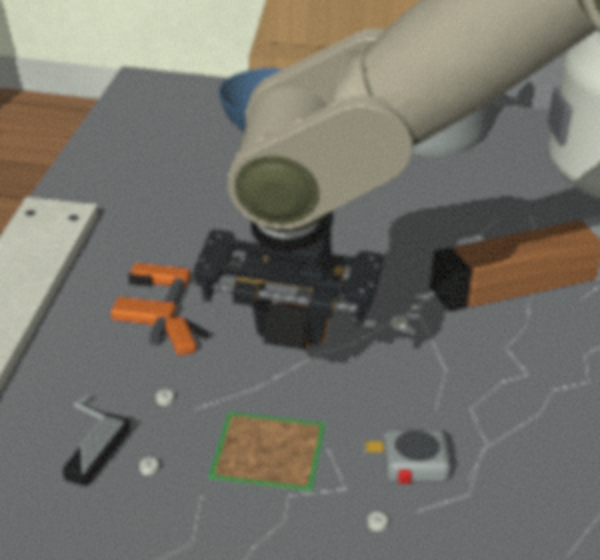

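Call:
carry_out(twist=[[0,-3,0],[0,-6,0],[0,-9,0],[0,-12,0],[0,-15,0],[0,-18,0],[0,-21,0],[0,-24,0],[0,-26.5,0],[0,-28.5,0]], xyz=[[0.0053,0,0.0053],[0.0103,0,0.0109],[0.0151,0,0.0168],[0.0195,0,0.0229],[0.0236,0,0.0292],[0.0273,0,0.0357],[0.0307,0,0.0424],[0.0338,0,0.0493],[0.0361,0,0.0551],[0.0377,0,0.0599]], jaw=[-1,-1,-1,-1,-1,-1,-1,-1,-1,-1])

```text
t: 12.95
tcp_pos: [0.5061, 0.0715, 0.0212]
tcp_rot: [0.226, 0.68, 0.658, -0.233]
wrist_force: [0.1, 2.5, 1.1]
width: 0.494
```

Run:
```python
from h import *
arc([.5007,-.0701,0],[-1.5,-2.5,-3.5,-4,-4.5,-5])
p,W=grab("side","s10"); cv2.imwrite("pics/s10c.png",cv2.resize(p[40:320,180:480,::-1],None,fx=2,fy=2))
p,W=grab("top","t10"); cv2.imwrite("pics/t10c.png",cv2.resize(p[150:350,220:480,::-1],None,fx=3,fy=3))
```

```text
P in tool [-0.0989 -0.0007  0.1037] grasp [0.5065 0.083  0.0359] zdir [-0.021 -0.614 -0.789] xdir [ 0.026  0.789 -0.614] ydir [ 0.999 -0.033 -0.   ] F [0.1 2.5 1.1] tau [-0.08 -0.13  0.05] w 43.4 t 12.95
[[0, -1.5, 0], [0, -2.5, 0], [0, -3.5, 0], [0, -4.0, 0], [0, -4.5, 0], [0, -5.0, 0]]
[[0.0027, -0.0, 0.0026], [0.0044, 0.0, 0.0044], [0.0061, -0.0, 0.0062], [0.007, 0.0, 0.0071], [0.0078, -0.0, 0.0081], [0.0087, 0.0, 0.009]]
```

View pics/s10c.png

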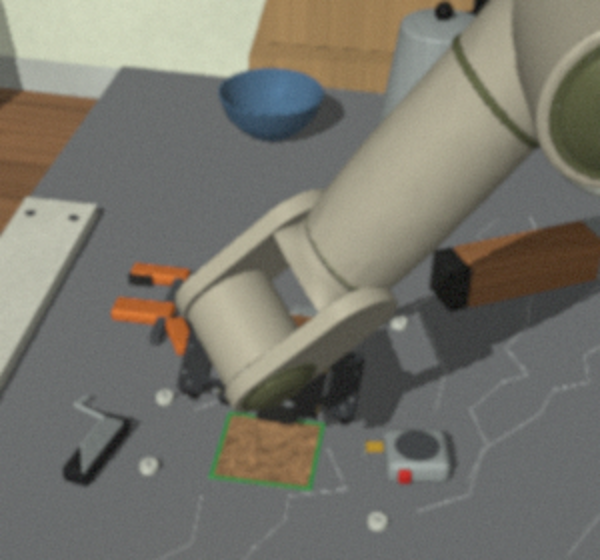

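View pics/t10c.png

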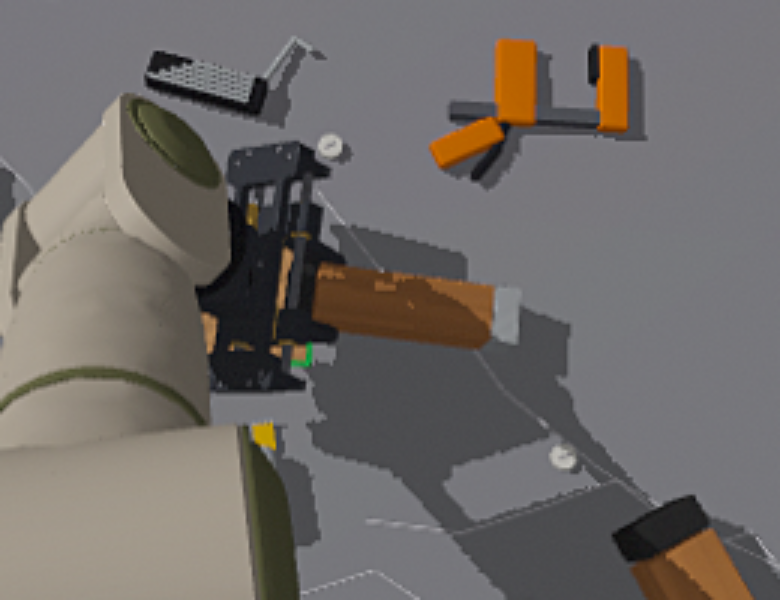

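Call:
carry_out(twist=[[0,-1,0],[0,-2,0],[0,-3,0],[0,-3.5,0],[0,-4,0],[0,-4.3,0],[0,-4.3,0]], xyz=[[0.0018,0,0.0017],[0.0035,0,0.0035],[0.0052,0,0.0053],[0.0061,0,0.0062],[0.007,0,0.0071],[0.0075,0,0.0077],[0.0075,0,0.0077]], jaw=[-1,-1,-1,-1,-1,-1,-1])

```text
t: 13.75
tcp_pos: [0.506, 0.0722, 0.011]
tcp_rot: [0.25, 0.671, 0.648, -0.259]
wrist_force: [-0.4, 1.9, 4.2]
width: 0.495
```

Run:
```python
from h import *
arc([.5007,-.0701,0],[-.5])
```

```text
P in tool [-0.0982 -0.0003  0.1038] grasp [0.5064 0.0848 0.0248] zdir [-0.024 -0.671 -0.741] xdir [ 0.025  0.741 -0.671] ydir [ 0.999 -0.035 -0.   ] F [-0.4  1.9  4.2] tau [-0.15  0.1   0.2 ] w 43.5 t 13.75
[[0, -0.5, 0]]
[[0.0009, 0.0, 0.0009]]
```

Call:
carry_out(twist=[[0,0,0],[0,0,0],[0,0,0],[0,0,0],[0,0,0],[0,0,0],[0,0,0],[0,0,0],[0,0,0],[0,0,0]], xyz=[[0,0,0],[0,0,0],[0,0,0],[0,0,0],[0,0,0],[-0.013,0,-0.015],[-0.033,0,-0.037],[-0.06,0,-0.066],[-0.087,0,-0.096],[-0.1,0,-0.111]], jaw=[0.1,0.5,1,1,1,1,1,1,1,1])

```text
t: 14.75
tcp_pos: [0.5067, 0.0727, 0.1632]
tcp_rot: [0.25, 0.672, 0.648, -0.257]
wrist_force: [0.1, -0.7, -0.3]
width: 0.997
```

Run:
```python
from h import *
arc([.5007,-.0701,0],[-.5])
for n in("top",):
    p,W=grab(n,n+"11")
    z=W[...,2]; b=(np.abs(W[...,0]-.5)<.07)&(W[...,1]>-.11)&(W[...,1]<.15)&(z>.038)&(z<.055)
    print(n,b.sum(),rect(W[b][:,:2]))
    q=W[b]
    for lo in np.arange(-.06,.12,.03):
        k=np.abs(q[:,1]-lo)<.006
        if k.sum(): print(lo,q[k,0].min(),q[k,0].max())
    cv2.imwrite(f"pics/{n}11c.png",cv2.resize(p[120:360,200:520,::-1],None,fx=2.4,fy=2.4))
```

```text
P in tool [ 0.0032 -0.0016  0.217 ] grasp [0.5071 0.0853 0.1771] zdir [-0.021 -0.669 -0.743] xdir [ 0.028  0.742 -0.67 ] ydir [ 0.999 -0.035  0.004] F [ 0.1 -0.7 -0.3] tau [ 0.32 -0.1   0.05] w 87.7 t 14.75
[[0, -0.5, 0]]
[[0.0019, 0.0, -0.0]]
top 1313 ((503.41656494140625, 17.55328369140625), (177.2190399169922, 44.92538070678711), 88.30963134765625)
-0.06 0.4790956351969675 0.5228057063433401
-0.03 0.4795070324512617 0.5240574128330632
0.0 0.48105634926319923 0.5240712765687977
0.03 0.4819411215572385 0.5263333426232177
0.06 0.48248749142416797 0.5262777441657681
0.09 0.49489036281435955 0.5277509979277176
```

View pics/top11c.png

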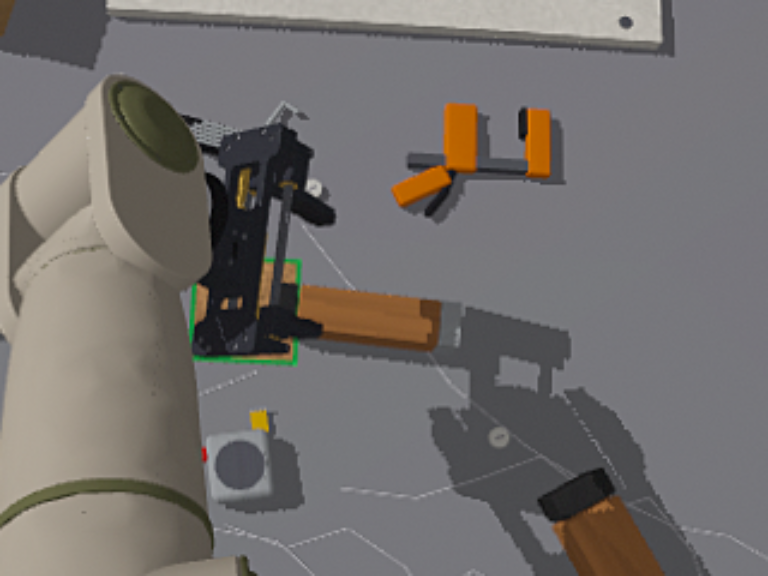

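Run:
```python
from h import *
print(delta([.5018,-.0405,.16],88.2,38))
```

```text
(array([ 0.4, 80. , -0.2]), array([-0.0626, -0.0019,  0.083 ]))
```

Call:
carry_out(twist=[[0,8.3,0],[0,16.6,0],[0,25,0],[0,33,0],[0,41,0],[0,49,0],[0,57,0],[0.1,65,0],[0.2,73,-0.1],[0.4,80,-0.2]], xyz=[[-0.006,0,0.008],[-0.013,0,0.016],[-0.02,0,0.024],[-0.026,0,0.033],[-0.033,-0.001,0.042],[-0.039,-0.001,0.051],[-0.046,-0.001,0.06],[-0.052,-0.002,0.068],[-0.058,-0.002,0.076],[-0.0626,-0.0019,0.083]], jaw=[1,1,1,1,1,1,1,1,1,1])

```text
t: 15.8
tcp_pos: [0.5005, -0.0304, 0.14]
tcp_rot: [-0.23, 0.68, 0.656, 0.233]
wrist_force: [0.3, 0.1, 1.3]
width: 1.002
```

Run:
```python
from h import *
print(delta([.5018,-.0405,.026],88.2,38),pose()[2]['tcp_pos'])
p,W=grab("top","t12")
z=W[...,2]; b=(np.abs(W[...,0]-.5)<.07)&(W[...,1]>-.12)&(W[...,1]<.15)&(z>.038)&(z<.05)
q=W[b]
print(rect(q[:,:2]))
for lo in np.arange(-.06,.12,.03):
        k=np.abs(q[:,1]-lo)<.006
        if k.sum(): print(lo,q[k,0].min(),q[k,0].max())
cv2.imwrite(f"pics/t12c.png",cv2.resize(p[120:360,200:520,::-1],None,fx=2.4,fy=2.4))
```

```text
(array([-0.2, -0.2, -0.3]), array([-0.0785,  0.0025,  0.1021])) [ 0.50050866 -0.03037382  0.14003554]
((503.73101806640625, 18.905662536621094), (180.23190307617188, 44.98250961303711), 88.25495910644531)
-0.06 0.4811081971097088 0.5225923220537722
-0.03 0.47998905373493955 0.5242866601972983
0.0 0.4809304666762497 0.5246347394276517
0.03 0.481799575173918 0.5262705974323926
0.06 0.49939957609760005 0.5266083140901048
0.09 0.5199473277999547 0.5279778831055407
```

View pics/t12c.png

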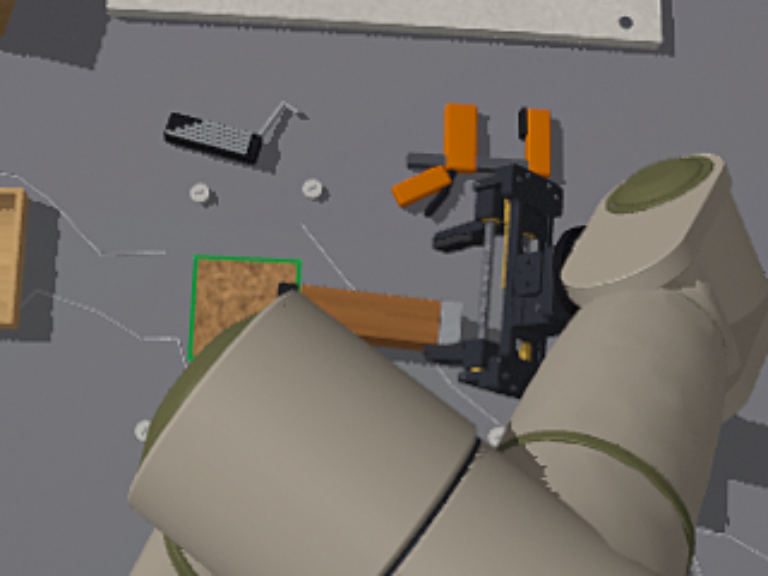

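Run:
```python
from h import *
p,W=load("top","top0"); q=W[155:215,355:440].reshape(-1,3); q=q[q[:,2]>.006]; print(np.percentile(q,[0,2,98,100],axis=0).round(3))
```

```text
[[ 0.618 -0.185  0.006]
 [ 0.63  -0.161  0.007]
 [ 0.745 -0.008  0.019]
 [ 0.778  0.009  0.025]]
```

Clamp x is above 0.618 and the gripper body reaches only to about 0.60, so it is clear. I'll descend and grip.

Call:
carry_out(twist=[[0,0,0],[0,0,0],[0,0,0],[-0.2,0,-0.3],[-0.2,0,-0.3],[-0.2,0,-0.3],[-0.2,-0.2,-0.3],[-0.2,-0.2,-0.3],[-0.2,-0.2,-0.3]], xyz=[[-0.012,0.001,0.016],[-0.025,0.002,0.033],[-0.039,0.0025,0.051],[-0.051,0.0025,0.067],[-0.062,0.0025,0.081],[-0.071,0.0025,0.092],[-0.076,0.0025,0.098],[-0.0785,0.0025,0.101],[-0.0785,0.0025,0.101]], jaw=[1,1,1,1,1,1,1,1,1])

```text
t: 16.75
tcp_pos: [0.5022, -0.0293, 0.0124]
tcp_rot: [-0.225, 0.679, 0.659, 0.231]
wrist_force: [-0.0, -0.0, 0.3]
width: 1.002
```

Call:
carry_out(twist=[[0,0,0],[0,0,0],[0,0,0],[0,0,0],[0,0,0],[0,0,0],[0,0,0]], xyz=[[0,0,0],[0,0,0],[0,0,0],[0,0,0],[0,0,0],[0,0,0],[0,0,0]], jaw=[-1,-1,-1,-1,-1,-1,-1], grip_force=45)

```text
t: 17.45
tcp_pos: [0.5023, -0.0293, 0.0125]
tcp_rot: [-0.225, 0.679, 0.659, 0.232]
wrist_force: [-0.2, -0.7, 1.0]
width: 0.495
```

Run:
```python
from h import *
arc([.5065,.1095,0],[-1,-3,-6,-9,-12,-15,-18,-21,-24,-27])
```

```text
P in tool [1.023e-01 1.000e-04 9.480e-02] grasp [ 0.502  -0.0408  0.0273] zdir [ 0.018  0.611 -0.791] xdir [0.024 0.791 0.611] ydir [ 1.    -0.03  -0.001] F [-0.2 -0.7  1. ] tau [-0.22 -0.13 -0.06] w 43.6 t 17.45
[[0, -1.0, 0], [0, -3.0, 0], [0, -6.0, 0], [0, -9.0, 0], [0, -12.0, 0], [0, -15.0, 0], [0, -18.0, 0], [0, -21.0, 0], [0, -24.0, 0], [0, -27.0, 0]]
[[0.0017, 0.0, -0.0018], [0.0051, 0.0, -0.0052], [0.0105, 0.0, -0.0102], [0.0161, 0.0, -0.0148], [0.0219, 0.0, -0.0192], [0.028, 0.0, -0.0232], [0.0343, 0.0, -0.027], [0.0408, 0.0, -0.0304], [0.0474, -0.0, -0.0334], [0.0542, 0.0, -0.0361]]
```

Call:
carry_out(twist=[[0,-1,0],[0,-3,0],[0,-6,0],[0,-9,0],[0,-12,0],[0,-15,0],[0,-18,0],[0,-21,0],[0,-24,0],[0,-27,0]], xyz=[[0.0017,0,-0.0017],[0.0051,0,-0.0049],[0.0105,0,-0.0098],[0.0161,0,-0.0143],[0.0219,0,-0.0187],[0.028,0,-0.0227],[0.0343,0,-0.0265],[0.0408,0,-0.0299],[0.0474,0,-0.0329],[0.0542,0,-0.0356]], jaw=[-1,-1,-1,-1,-1,-1,-1,-1,-1,-1])

```text
t: 18.45
tcp_pos: [0.5029, -0.008, 0.0746]
tcp_rot: [-0.063, 0.714, 0.694, 0.066]
wrist_force: [-0.2, -0.0, -3.7]
width: 0.494
```

Run:
```python
from h import *
arc([.5065,.1095,0],[-3,-6,-9,-12,-15,-18,-21,-24,-27,-30])
p,W=grab("side","s13"); cv2.imwrite("pics/s13c.png",cv2.resize(p[40:320,180:480,::-1],None,fx=2,fy=2))
```

```text
P in tool [1.021e-01 1.000e-04 9.470e-02] grasp [ 0.5028 -0.0114  0.093 ] zdir [ 0.006  0.182 -0.983] xdir [0.029 0.983 0.182] ydir [ 1.    -0.029  0.   ] F [-0.2 -0.  -3.7] tau [-0.32 -0.1   0.01] w 43.5 t 18.45
[[0, -3.0, 0], [0, -6.0, 0], [0, -9.0, 0], [0, -12.0, 0], [0, -15.0, 0], [0, -18.0, 0], [0, -21.0, 0], [0, -24.0, 0], [0, -27.0, 0], [0, -30.0, 0]]
[[0.0051, 0.0, -0.0052], [0.0105, 0.0, -0.0102], [0.0161, 0.0, -0.0148], [0.0219, 0.0, -0.0192], [0.028, 0.0, -0.0232], [0.0343, 0.0, -0.0269], [0.0407, 0.0, -0.0303], [0.0473, -0.0, -0.0333], [0.0541, 0.0, -0.036], [0.061, 0.0, -0.0384]]
```

View pics/s13c.png

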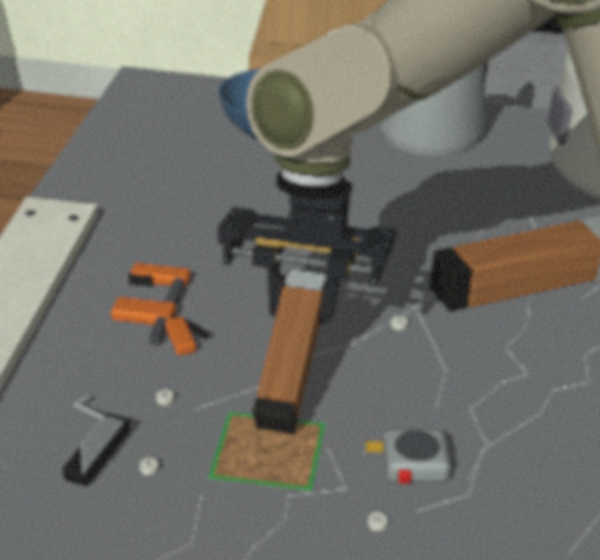

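The black foot edge rests at the mat's near edge, around crop (275,425). Continuing.

Call:
carry_out(twist=[[0,-3,0],[0,-6,0],[0,-9,0],[0,-12,0],[0,-15,0],[0,-18,0],[0,-21,0],[0,-24,0],[0,-27,0],[0,-30,0]], xyz=[[0.0051,0,-0.0047],[0.0105,0,-0.0094],[0.0161,0,-0.014],[0.0219,0,-0.0184],[0.028,0,-0.0224],[0.0343,0,-0.0261],[0.0407,0,-0.0295],[0.0473,0,-0.0325],[0.0541,0,-0.0352],[0.061,0,-0.0376]], jaw=[-1,-1,-1,-1,-1,-1,-1,-1,-1,-1])

```text
t: 19.5
tcp_pos: [0.5045, 0.0449, 0.1229]
tcp_rot: [0.118, 0.707, 0.687, -0.121]
wrist_force: [-0.7, -0.6, 1.6]
width: 0.499
```

Run:
```python
from h import *
arc([.5065,.1095,0],[-4,-8,-12,-16,-20,-23,-26,-28.5,-30.5,-32])
```

```text
P in tool [0.1018 0.0002 0.0944] grasp [0.5046 0.0511 0.1406] zdir [-0.01  -0.333 -0.943] xdir [ 0.028  0.943 -0.333] ydir [ 1.    -0.029 -0.   ] F [-0.7 -0.6  1.6] tau [0.16 0.34 0.  ] w 43.9 t 19.5
[[0, -4.0, 0], [0, -8.0, 0], [0, -12.0, 0], [0, -16.0, 0], [0, -20.0, 0], [0, -23.0, 0], [0, -26.0, 0], [0, -28.5, 0], [0, -30.5, 0], [0, -32.0, 0]]
[[0.0068, 0.0, -0.0069], [0.0141, 0.0, -0.0133], [0.0219, 0.0, -0.0191], [0.03, -0.0, -0.0244], [0.0384, 0.0, -0.0291], [0.045, 0.0, -0.0323], [0.0517, 0.0, -0.0351], [0.0574, 0.0, -0.0371], [0.062, -0.0, -0.0386], [0.0655, 0.0, -0.0396]]
```

Call:
carry_out(twist=[[0,-4,0],[0,-8,0],[0,-12,0],[0,-16,0],[0,-20,0],[0,-23,0],[0,-26,0],[0,-28.5,0],[0,-30.5,0],[0,-32,0]], xyz=[[0.0068,0,-0.0069],[0.0141,0,-0.0133],[0.0219,0,-0.0191],[0.03,0,-0.0244],[0.0384,0,-0.0291],[0.045,0,-0.0323],[0.0517,0,-0.0351],[0.0574,0,-0.0371],[0.062,0,-0.0386],[0.0655,0,-0.0396]], jaw=[-1,-1,-1,-1,-1,-1,-1,-1,-1,-1])

```text
t: 20.5
tcp_pos: [0.5067, 0.1202, 0.139]
tcp_rot: [0.302, 0.646, 0.628, -0.311]
wrist_force: [-1.6, 1.9, 7.2]
width: 0.495
```

Run:
```python
from h import *
arc([.5065,.1095,0],[-.5,-1,-1.3])
p,W=grab("side","s14"); cv2.imwrite("pics/s14c.png",cv2.resize(p[40:320,180:480,::-1],None,fx=2,fy=2))
```

```text
P in tool [1.02e-01 1.00e-04 9.50e-02] grasp [0.5071 0.1348 0.1506] zdir [-0.023 -0.781 -0.624] xdir [ 0.018  0.623 -0.782] ydir [ 1.    -0.029 -0.   ] F [-1.6  1.9  7.2] tau [-0.23  0.41 -0.27] w 43.6 t 20.5
[[0, -0.5, 0], [0, -1.0, 0], [0, -1.3, 0]]
[[0.0008, 0.0, -0.0009], [0.0017, 0.0, -0.0018], [0.0022, 0.0, -0.0023]]
```

View pics/s14c.png

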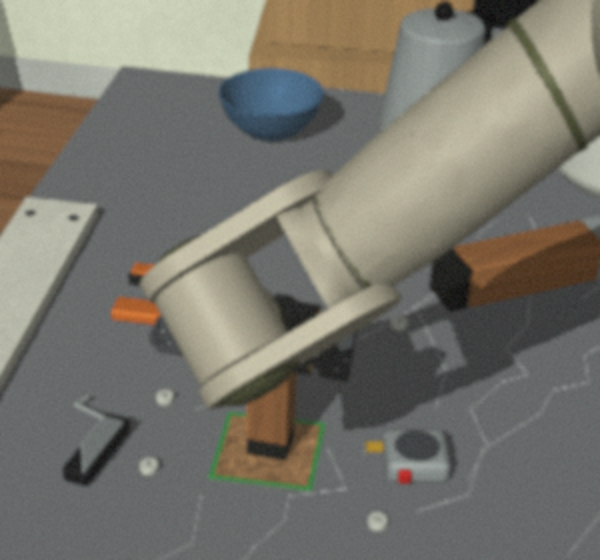

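Call:
carry_out(twist=[[0,-0.5,0],[0,-0.9,0],[0,-0.9,0],[0,-0.9,0],[0,-0.9,0],[0,-0.9,0],[0,-0.9,0],[0,-0.9,0],[0,-0.9,0]], xyz=[[0.0008,0,-0.0009],[0.0015,0,-0.0017],[0.0015,0,-0.0017],[0.0015,0,-0.0017],[0.0015,0,-0.0017],[0.0015,0,-0.0017],[0.0015,0,-0.0017],[0.0015,0,-0.0017],[0.0015,0,-0.0017]], jaw=[-1,-1,-1,0.1,0.4,0.8,1,1,1])

```text
t: 21.45
tcp_pos: [0.5068, 0.1219, 0.1376]
tcp_rot: [0.306, 0.644, 0.626, -0.316]
wrist_force: [0.2, 0.3, -0.2]
width: 0.975
```

Call:
carry_out(twist=[[0,0,0],[0,0,0],[0,0,0],[0,0,0],[0,0,0]], xyz=[[0,0,-0.02],[0,0,-0.045],[0,0,-0.07],[0,0,-0.1],[0,0,-0.12]], jaw=[1,1,1,1,1])

```text
t: 21.95
tcp_pos: [0.5097, 0.218, 0.2123]
tcp_rot: [0.306, 0.644, 0.626, -0.315]
wrist_force: [0.2, -0.2, 0.3]
width: 0.999
```

Run:
```python
from h import *
p,W=grab("top","t15")
z=W[...,2]; b=(np.abs(W[...,0]-.507)<.06)&(np.abs(W[...,1]-.13)<.06)&(z>.168)&(z<.19)
q=W[b]; print(b.sum(),rect(q[:,:2]),np.median(q[:,2]))
c=rect(q[:,:2])[0]
print(delta([c[0]/1000,c[1]/1000,.27],88.3,0))
cv2.imwrite(f"pics/t15c.png",cv2.resize(p[120:360,200:520,::-1],None,fx=2.4,fy=2.4))
```

```text
481 ((506.3863525390625, 131.86436462402344), (43.97719192504883, 45.0555419921875), 88.1368179321289) 0.17928099452686924
(array([ 0.2, 52.1,  0.1]), array([-0.0837, -0.0011,  0.0462]))
```

View pics/t15c.png

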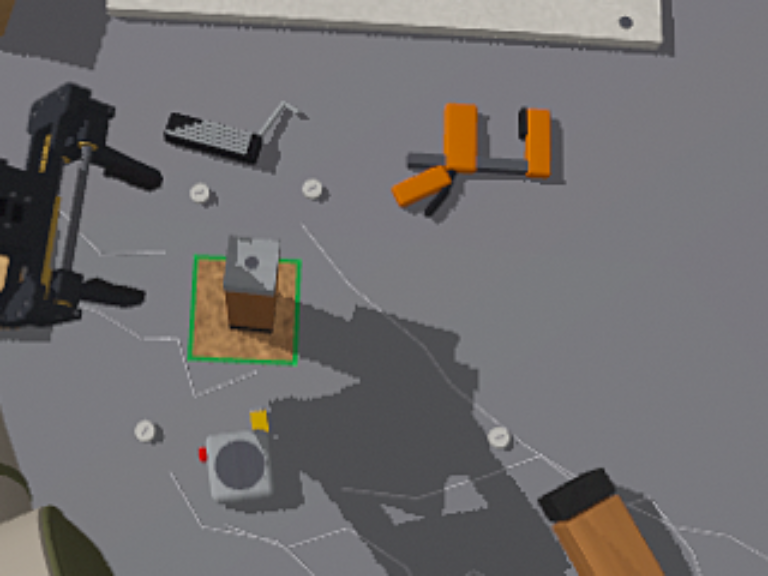

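The leg stands on its foot on the mat at (0.506, 0.132), about 4.4° off square. I'll regrip from straight above and twist it square.

Call:
carry_out(twist=[[0,8,0],[0,16,0],[0,24,0],[0,32,0],[0,40,0],[0.1,47,0],[0.2,52.1,0.1],[0.2,52.1,0.1],[0.2,52.1,0.1]], xyz=[[-0.018,0,-0.014],[-0.03,0,-0.005],[-0.043,0,0.006],[-0.055,0,0.018],[-0.067,-0.001,0.03],[-0.077,-0.001,0.04],[-0.0837,-0.0011,0.0462],[-0.0837,-0.0011,0.0462],[-0.0837,-0.0011,0.0462]], jaw=[1,1,1,1,1,1,1,1,1])

```text
t: 22.9
tcp_pos: [0.5059, 0.1284, 0.2486]
tcp_rot: [-0.0, 0.719, 0.695, -0.003]
wrist_force: [-0.6, 1.0, -0.9]
width: 1.006
```

Run:
```python
from h import *
print(delta([.5064,.1319,.16],88.2,0),pose()[0])
```

```text
(array([-0.2,  0.2, -0.2]), array([0.0039, 0.0008, 0.1073])) [0.50586686 0.12842177 0.24864726]
```

Call:
carry_out(twist=[[0,0,0],[-0.2,0.2,-0.2],[-0.2,0.2,-0.2],[-0.2,0.2,-0.2],[-0.2,0.2,-0.2],[-0.2,0.2,-0.2],[-0.2,0.2,-0.2]], xyz=[[0.0039,0.0008,0.015],[0.0039,0.0008,0.035],[0.0039,0.0008,0.06],[0.0039,0.0008,0.085],[0.0039,0.0008,0.1],[0.0039,0.0008,0.106],[0.0039,0.0008,0.106]], jaw=[1,1,1,1,1,1,1])

```text
t: 23.6
tcp_pos: [0.5062, 0.1334, 0.1423]
tcp_rot: [-0.001, 0.717, 0.697, -0.0]
wrist_force: [-0.5, -0.2, 0.2]
width: 1.002
```

Call:
carry_out(twist=[[0,0,0],[0,0,0],[0,0,0],[0,0,0],[0,0,0],[0,0,0]], xyz=[[0,0,0],[0,0,0],[0,0,0],[0,0,0],[0,0,0],[0,0,0]], jaw=[-1,-1,-1,-1,-1,-1], grip_force=20)

```text
t: 24.2
tcp_pos: [0.5067, 0.1326, 0.1431]
tcp_rot: [-0.0, 0.717, 0.697, 0.001]
wrist_force: [0.6, 0.5, -0.8]
width: 0.499
```

Run:
```python
from h import *
arc([.5065,.1095,0],[-.5]); p,R,s=pose(); M=R.as_matrix(); print('heading x',np.degrees(np.arctan2(M[1,0],M[0,0])))
```

```text
P in tool [-0.0233  0.0004  0.1431] grasp [0.5067 0.1325 0.1618] zdir [ 0.001  0.002 -1.   ] xdir [0.029 1.    0.002] ydir [ 1.    -0.029  0.001] F [ 0.6  0.5 -0.8] tau [-0.03 -0.23  0.01] w 43.9 t 24.2
[[0, -0.5, 0]]
[[0.0012, 0.0, 0.0002]]
heading x 88.32852150670334
```

Heading is 88.3° against the mat's 92.55°, so I twist by -4.2° about tool z and release.

Call:
carry_out(twist=[[0,0,-0.8],[0,0,-1.6],[0,0,-2.4],[0,0,-3.2],[0,0,-3.8],[0,0,-4.3],[0,0,-4.3],[0,0,-4.3]], xyz=[[0,0,0],[0,0,0],[0,0,0],[0,0,0],[0,0,0],[0,0,0],[0,0,0],[0,0,0]], jaw=[-1,-1,-1,-1,-1,-1,-1,-1])

```text
t: 25.0
tcp_pos: [0.5064, 0.1327, 0.1431]
tcp_rot: [-0.001, 0.691, 0.723, 0.001]
wrist_force: [-1.8, 2.1, 4.0]
width: 0.497
```

Call:
carry_out(twist=[[0,0,0],[0,0,0],[0,0,0],[0,0,0],[0,0,0],[0,0,0],[0,0,0],[0,0,0],[0,0,0],[0,0,0]], xyz=[[0,0,0],[0,0,0],[0,0,0],[0,0,0],[0,0,0],[0,0,-0.015],[0,0,-0.035],[0,0,-0.065],[0,0,-0.1],[0,0,-0.12]], jaw=[0.1,0.4,0.8,1,1,1,1,1,1,1])

```text
t: 26.0
tcp_pos: [0.507, 0.1324, 0.2656]
tcp_rot: [0.001, 0.691, 0.723, 0.002]
wrist_force: [-0.5, -0.1, -0.3]
width: 0.998
```

Call:
carry_out(twist=[[0,0,0],[0,0,0],[0,0,0],[0,0,0],[0,0,0],[0,0,0]], xyz=[[-0.03,0,0],[-0.07,0,0],[-0.11,0,0],[-0.16,0,0],[-0.2,0,0],[-0.2,0,0]], jaw=[1,1,1,1,1,1])

```text
t: 26.6
tcp_pos: [0.5157, -0.0714, 0.2623]
tcp_rot: [-0.0, 0.692, 0.721, 0.0]
wrist_force: [-0.4, 0.9, -0.1]
width: 1.0
```

Run:
```python
from h import *
p,W=grab("top","t16"); p2,_=grab("side","s16")
z=W[...,2]; b=(np.abs(W[...,0]-.507)<.06)&(np.abs(W[...,1]-.13)<.06)&(z>.168)&(z<.19)
q=W[b]; print(b.sum(),rect(q[:,:2]),np.median(q[:,2]))
# top face plate in image: edges
cv2.imwrite(f"pics/t16c.png",cv2.resize(p[205:285,260:345,::-1],None,fx=7,fy=7,interpolation=cv2.INTER_CUBIC))
cv2.imwrite(f"pics/s16c.png",cv2.resize(p2[100:320,200:440,::-1],None,fx=2.6,fy=2.6))
cv2.imwrite(f"pics/t16f.png",p[:,:,::-1])
```

```text
477 ((505.9157409667969, 132.70689392089844), (44.788734436035156, 43.915313720703125), 2.792818546295166) 0.1795145802161413
```

View pics/t16c.png

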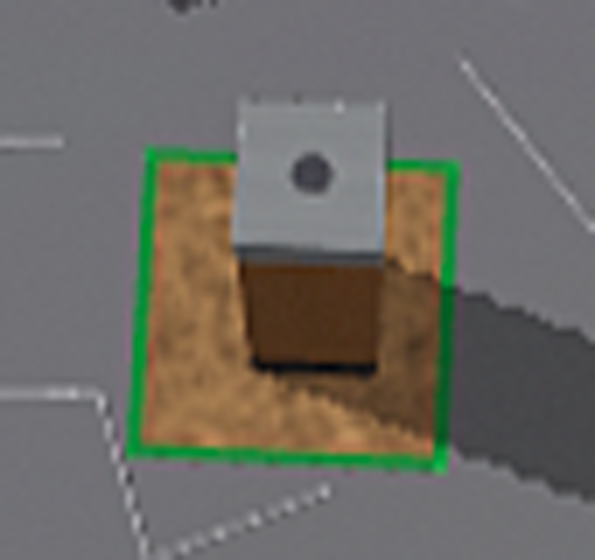

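View pics/s16c.png

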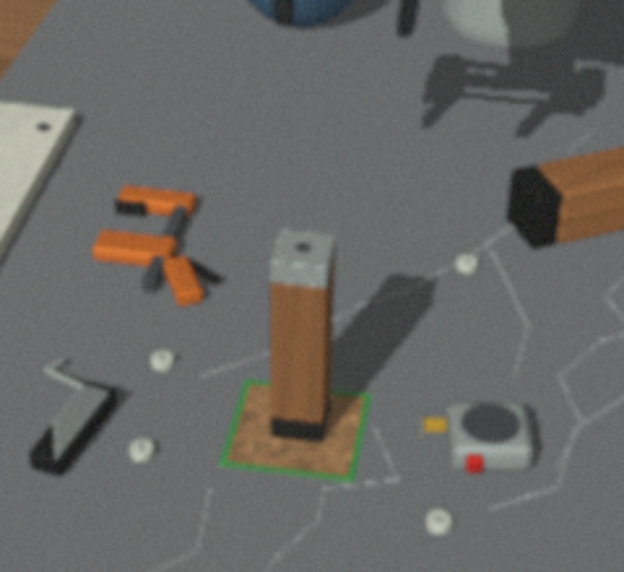

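The leg stands on its foot on the mat, with the base at about crop (315,370) in the top view, and its edges are parallel to the green edging. I'll check the bystanders against the first frame and hand in.

Run:
```python
from h import *
a,_=load("top","top0"); b,_=load("top","t16"); a2,_=load("side","side0"); b2,_=load("side","s16")
def sh(x,y,v0,v1,u0,u1):
    A=cv2.cvtColor(x,cv2.COLOR_RGB2GRAY)[v0:v1,u0:u1].astype(np.float32);B=cv2.cvtColor(y,cv2.COLOR_RGB2GRAY)[v0:v1,u0:u1].astype(np.float32)
    return np.round(cv2.phaseCorrelate(A,B,cv2.createHanningWindow(A.shape[::-1],cv2.CV_32F))[0],2), round(float(np.abs(A-B).mean()),1)
for n,r in dict(clamp=(155,215,355,440),hex=(158,193,262,330),tape=(283,335,275,325),cap=(190,210,272,296),capb=(188,210,320,342),capc=(290,310,250,272),tray=(190,262,102,216)).items(): print(n,sh(a,b,*r))
print('capd side',sh(a2,b2,192,212,368,392))
print(pose()[2]['wrist_force'])
env.close_job()
```

```text
clamp (array([0.09, 0.33]), 17.8)
hex (array([-0.07, -0.02]), 1.0)
tape (array([ 0.01, -0.05]), 1.0)
cap (array([0.02, 0.  ]), 0.4)
capb (array([-0.01, -0.06]), 0.9)
capc (array([-0.  ,  0.05]), 1.0)
tray (array([-0.01,  0.02]), 1.0)
capd side (array([-0.09, -0.08]), 1.7)
[-0.29229453 -0.00537166  0.711916  ]
the job is handed in; nothing more can be done
```

I walked the leg to the mat in three tips (up onto its plate, down forwards onto the mat, up onto its foot) and handed the job in at about 26.7 s of the 67 s allowed. I then regripped it from straight above and twisted it 4.3° to square it with the mat.

**Final position:** the top face was at (0.506, 0.133) m, with the mat's centre at (0.508, 0.140) m. That puts the leg wholly on the mat, but about 7 mm short of its centre. I did not slide it further.

**Squareness:** the leg's yaw was 2.8° against the mat's 2.55°. The last pictures show it upright with the gripper clear of it.

**Lowering and forces:** the gripper held the leg through each tip. The highest wrist force I read was about 7 N, but I only had readings at the end of each move. I judged "one end down" from the planned arcs, these readings and side pictures, so a lift of a millimetre or so between them would not have shown.

**Bystanders:** against the first frame, the hex set, tape, tray and caps showed shifts of 0.1 pixel or less. The clamp check was not clean: it showed 0.3 pixel and a larger image difference (17.8, against about 1 for the others). I put that down to the arm being over it in the last top picture, though I did not check that picture. In the last side picture it looks as it did at the start.

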